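Tighten a vacuum chamber cover crosswise by feel

TASK

Tighten the four hand knobs on the vacuum chamber's cover crosswise, always going from a knob to the one opposite before taking the other pair, in two passes: first turn each one clockwise only until you feel it just bite, then, when all four bite, go round the same cross again and turn each one firmly tight, to a turning effort of about 0.7 Nm. Do not overtighten any knob, and leave the stapler, the screwdriver and the marker lying round the chamber where they are.

Things in the scene. Friction and masses are not known exactly. Their poses are not given: they have to be found in the camera images.
- chamber: square blue vacuum chamber fixed to the table, 190 x 190 mm, its flange top 50 mm above the table; origin at the centre of its underside, z up, yaw 0 has the brass hose barb pointing to +x
- cover: loose square aluminium cover plate, 160 x 160 x 10 mm, round sight glass in the middle, lying on the flange inside a low lip; origin at the centre of its underside, top 60 mm above the table. The knobs' sprung steel feet (28 mm across) come down on it; neighbouring knobs stand 110 mm apart, diagonal ones 156 mm
- knob_a: black hand knob, front left (-x, +y at chamber yaw 0), diagonally across from knob_c. All four alike: origin on the vertical turning axis, at the foot of the grip bar, about 79 mm above the table; bar 44 mm long along own x, 12 mm thick along y, 24 mm high; below it a skirt 38 mm across, 10 mm high. Turning clockwise from above (yaw falls) tightens and sinks it 4 mm per rad until it bites
- knob_b: the same knob, back left (+x, +y), diagonally across from knob_d. All: the grip drives its nut through a torsion spring (6 Nm per rad), so the effort stays on while you hold still and the grip springs back on release. Thread drag is felt as about 0.38 Nm. After 0.04 to 0.7 rad of nut turn (hidden, differs per knob) the foot meets the cover; then effort rises by 0.004 Nm per N of clamping
- knob_c: the same knob, back right (+x, -y), diagonally across from knob_a. Just biting: 10 to 55 N of clamping, felt as 0.43 to 0.58 Nm about the knob's axis (best 0.49); firmly tight: 55 to 105 N, felt as 0.62 to 0.78 Nm (best 0.7); over 125 N is overtightened. Clamping grows by about 150 N per rad of nut turn. A nut stays where it is left
- screw_a: the screw under knob_a with its knob and foot; origin as the knob's; it sinks with the knob but does not turn
- screw_b: the screw under knob_b with its knob and foot; origin as the knob's; it sinks with the knob but does not turn
- screw_c: the screw under knob_c with its knob and foot; origin as the knob's; it sinks with the knob but does not turn
- screw_d: the screw under knob_d with its knob and foot; origin as the knob's; it sinks with the knob but does not turn
- knob_d: the same knob, front right (-x, -y), diagonally across from knob_b
- stapler: red and black stapler lying left of the chamber, 140 x 36 x 47 mm; bystander
- screwdriver: screwdriver with red handle lying right of the chamber, 212 mm long, 27 mm thick; bystander
- marker: white marker pen with black cap lying left in front, 135 mm long, 17 mm thick; bystander

How it is judged:
On the way, in this order (a step that is already met when the one before it is completed fails the run):
1. one pair of opposite knobs bites: each presses on the cover with over 10 N and under 55 N (((contact force between screw_a and cover between 10 and 55 N and contact force between screw_c and cover between 10 and 55 N) or (contact force between screw_b and cover between 10 and 55 N and contact force between screw_d and cover between 10 and 55 N))), for 0.2 s.
2. all four knobs bite: each presses on the cover with over 10 N and under 55 N (contact force between screw_a and cover between 10 and 55 N and contact force between screw_b and cover between 10 and 55 N and contact force between screw_c and cover between 10 and 55 N and contact force between screw_d and cover between 10 and 55 N), for 0.2 s.
3. one pair of opposite knobs is firmly tight: each presses with over 55 N ((contact force between each of screw_a, screw_c and cover above 55 N or contact force between each of screw_b, screw_d and cover above 55 N)), for 0.2 s.
At the end, for the whole second after the job is handed in: All four knobs press on the cover with 55 to 105 N each, and the cover lies level within 0.02 rad (contact force between screw_a and cover between 55 and 105 N and contact force between screw_b and cover between 55 and 105 N and contact force between screw_c and cover between 55 and 105 N and contact force between screw_d and cover between 55 and 105 N and angle between cover's own z axis and vertical below 0.02 rad); the robot touches nothing.
It fails at once if two neighbouring knobs bite (over 10 N) while both knobs opposite them are loose (under 2 N) ((contact force between each of screw_a, screw_b and cover above 10 N and contact force between each of screw_c, screw_d and cover below 2 N) or (contact force between each of screw_b, screw_c and cover above 10 N and contact force between each of screw_d, screw_a and cover below 2 N) or (contact force between each of screw_c, screw_d and cover above 10 N and contact force between each of screw_a, screw_b and cover below 2 N) or (contact force between each of screw_d, screw_a and cover above 10 N and contact force between each of screw_b, screw_c and cover below 2 N)).
It fails at once if a knob is tightened beyond 65 N while another presses with less than 7 N ((contact force between screw_a and cover above 65 N and contact force between any of screw_b, screw_c, screw_d and cover below 7 N) or (contact force between screw_b and cover above 65 N and contact force between any of screw_a, screw_c, screw_d and cover below 7 N) or (contact force between screw_c and cover above 65 N and contact force between any of screw_a, screw_b, screw_d and cover below 7 N) or (contact force between screw_d and cover above 65 N and contact force between any of screw_a, screw_b, screw_c and cover below 7 N)).
It fails at once if in the second pass two neighbouring knobs are tight (over 65 N) while both knobs opposite them press with under 50 N ((contact force between each of screw_a, screw_b and cover above 65 N and contact force between each of screw_c, screw_d and cover below 50 N) or (contact force between each of screw_b, screw_c and cover above 65 N and contact force between each of screw_d, screw_a and cover below 50 N) or (contact force between each of screw_c, screw_d and cover above 65 N and contact force between each of screw_a, screw_b and cover below 50 N) or (contact force between each of screw_d, screw_a and cover above 65 N and contact force between each of screw_b, screw_c and cover below 50 N)).
It fails at once if a knob is overtightened: it presses on the cover with over 125 N (contact force between any of screw_a, screw_b, screw_c, screw_d and cover above 125 N).
It fails at once if the stapler, screwdriver or marker is moved by more than 20 mm (distance of any of stapler, screwdriver, marker from where it was at the start of the episode above 0.02 m).
It also fails if it takes over 72 s, if anything falls off the work surface, if the arm or the gripper's body presses on something with over 40 N, if the wrist force passes 120 N, or if a joint passes its speed limit or range.

ROBOT

A 6-joint arm with a two-finger parallel gripper is mounted at the origin on a cart in front of the work surface, level with it; the furniture and walls round the work are solid. World frame = base frame: x ahead of the robot, y to its left, z up, the work surface at z = 0. Lengths are in m, angles in rad, forces in N, time in s.
With the tool pointing down it reaches from about 0.15 to 0.775 m from the base axis. Payload 6.1 kg.
Tool frame: the origin (TCP) lies midway between the tips of the shut fingers; the grasp point (between the pads) lies 19 mm behind it; z points along the fingers, y is the line along which they close (so a half turn about z gives the same grasp; the last joint's range is limited). The gripper opens to 85 mm and grips with 20 to 120 N. Pads are 22 mm wide; open, the fingers measure 114 mm over their backs; the gripper's body (76 mm by 85 mm) begins 54 mm behind the grasp point. The pads swing forward as they close: fully open they stand 13 mm farther back than shut.
Start: joints at [-1.182, 0.126, -0.04, 1.405, 0, 1.571], TCP at [0.199, -0.486, 0.231] pointing down, gripper open.
Joint ranges: [-2.72, 2.72], [-0.95, 1.95], [-1.27, 1.35], [-1.78, 2.02], [-1.46, 1.47], [-3.14, 3.14]. Speed limits (rad/s): [2.39, 2.39, 3.01, 3.14, 3.14, 3.14].

INTERFACE

Orientations are given as a rotation vector (axis times angle).
In Python, from rig import * gives the robot as it stands. The module is installed in compiled form; this text tells all that it offers.
- The arm moves only by the shell command python3 -m crank 'ROWS' [FORCE]. ROWS is JSON, a list of rows, each an object with "dp": the shift along the world's x, y, z in cm, a list of three; "turn": the turn, a rotation vector about the world's x, y, z in degrees, a list of three; "gripper": the finger opening in cm, from 0 to 8.54. In form: [{"dp": [dx, dy, dz], "turn": [ax, ay, az], "gripper": gripper}, ...]. A call has 1 to 20 rows; each row shifts and turns the commanded pose from where the row before left it; what a row does not reach is not made up. A row lasts 1/8 s, in which the tool goes at most 62.5 mm and 10.7 degrees, less where a joint would pass 70% of its speed; a pose out of reach is approached as far as the arm can. A call with a gripper value outside its range is refused whole. The fingers move at their own pace and stop on an object; FORCE is the grip in N (left out, the last holds). Time passes only in rows, so rows that do not move let the fingers close. It gives the time, the measured TCP pose, the force, the opening and the grip force at its end, in the units of the state.
- get_state(): the state, without advancing time (a new reading comes with each control period).
- camera(name): name is "side" or "top" or "wrist"; returns a dict with "pixels" (400x640x3 uint8, red, green, blue), "z_map" (400x640 float32, m along the optical axis (not along the pixel's ray), 0 where there is no reading), "vfov" (degrees; the focal length in pixels is half the picture's height over the tangent of half this angle, whatever the lens; pixels are square), "cx", "cy" (the principal point, pixels), "view" (4x4, takes a point from world to camera coordinates); the wrist camera has in their place "tool_from_camera" (4x4, takes a point from camera to tool coordinates, whose origin is the TCP and whose axes are the flange's). Camera axes: x right, y down, z forward; pixel columns grow to the right and rows downward; lengths in m; the calibration is good to about 2 mm. The wrist camera is an equidistant fisheye: a pixel r from the principal point sees the ray r / f radians off the axis. A picture is of the moment at which its call begins: read the wrist's pose just before it.
- hand_in(): hands the job in; it is judged then, once.
Trained networks look in a picture, given as the dict that the camera call returned (one of the last four; its "shot" number tells which), for a name from the list of things; names that differ only in an ending like _2 or _b are one class to them, and where a whole thing is asked for, a point or a joint stands for the part that bears it (a point fixed in the world has none). Each returns a list of dicts, best first, with "p" (0 to 1); they miss things now and then, are a little off and sometimes report something else, mostly with a low value. They report only what shows in the picture. A call takes as long as a camera call.
- look_for(picture, query): "rect" ([centre column, centre row, width, height] in pixels, round what is visible of it).
- masks_of(picture, query): "mask" (400x640 bool, what is visible of it) and "rect" ([centre column, centre row, width, height] in pixels, round what is visible of it).
The state is a dict: "clock": time; "joints": joint angles; "joint_vel": joint speeds; "effort": joint torques, N m; "eef_pos": TCP position; "tcp_rot": TCP orientation; "ft_force": force on the tool from outside, world axes, zero at the start; "torque": the same for the moment, N m; "opening": finger opening in m; "grip_force": force on a finger pad.
Only numpy, scipy, OpenCV 4.12 (cv2) and the standard library are available. Lean on these libraries where they do the work, as an engineer would, in place of code of your own. Each camera call takes 0.05 s, during which the arm holds its last target. There are 200 camera calls.

## Working session

There is one attempt and no reset: what is moved stays moved. The work goes in short steps, Python scripts to look and compute and a shell command to move; the robot and the scene stay as the last step left them, time stands still between calls to the robot, and variables do not carry over. Pictures are saved under pics/ and viewed, at most 10 in all, crops included, and the job is handed in when it is done.

```bash
mkdir -p pics; cat > h.py <<'E'
from rig import *
import numpy as np, cv2
def cloud(c):
    v=c["z_map"]; H,W=v.shape; f=H/2/np.tan(np.radians(c["vfov"])/2)
    u,w=np.meshgrid(np.arange(W),np.arange(H))
    P=np.stack([(u-c["cx"])/f*v,(w-c["cy"])/f*v,v,np.ones_like(v)],-1)
    return (P@np.linalg.inv(c["view"]).T)[...,:3]
def save(c,n): cv2.imwrite("pics/"+n,c["pixels"][...,::-1])
E
python3 - <<'E'
from h import *
s=get_state();print({k:np.round(v,3).tolist() for k,v in s.items()})
c=camera("top");save(c,"top0.png");P=cloud(c)
for q in ["knob_a","chamber","cover","stapler","screwdriver","marker"]:
    for d in masks_of(c,q)[:5]:
        m=d["mask"]&(c["z_map"]>0); p=P[m]
        if not len(p): continue
        if q=="knob_a":
            p=p[p[:,2]>np.percentile(p[:,2],95)-.008]
        r=cv2.minAreaRect((p[:,:2]*1000).astype(np.float32))
        print(q,round(d["p"],2),np.round(d["rect"]),len(p),np.round(np.median(p,0),3),np.round(p[:,2].max(),3),np.round(r[0],1),np.round(r[1],1),round(r[2],1))
E
```

```text
{'clock': 0.0, 'joints': [-1.182, 0.126, -0.041, 1.405, 0.0, 1.571], 'joint_vel': [-0.001, -0.0, -0.001, -0.0, 0.0, 0.0], 'effort': [-0.003, -43.591, 35.293, 0.017, -0.0, 0.0], 'eef_pos': [0.199, -0.485, 0.231], 'tcp_rot': [-3.081, -0.607, 0.0], 'ft_force': [0.84, 0.125, 0.371], 'torque': [-0.011, 0.007, 0.014], 'grip_force': 0.0, 'opening': 0.086}
knob_a 0.8 [311. 153.  15.  22.] 94 [ 0.645 -0.003  0.102] 0.107 [644.9  -2.6] [11.9 43.3] 78.6
knob_a 0.77 [352. 203.  14.  17.] 96 [ 0.522 -0.099  0.102] 0.106 [522.6 -99.1] [11.9 40.8] 80.3
knob_a 0.58 [356. 159.  20.  24.] 94 [ 0.631 -0.112  0.102] 0.105 [ 632.  -111.7] [11.9 43.3] 83.5
knob_a 0.53 [305. 199.  18.  22.] 93 [0.534 0.01  0.102] 0.106 [535.3   9.8] [11.9 40.5] 82.9
knob_a 0.19 [331. 182.  76.  74.] 2952 [ 0.582 -0.051  0.061] 0.106 [584.5 -51. ] [159.5 160. ] 83.4
chamber 0.81 [331. 182.  90.  88.] 2310 [ 0.561 -0.05   0.054] 0.107 [670.5 -86.1] [280.3 432.5] 57.4
cover 0.89 [328. 180.  77.  71.] 3460 [ 0.582 -0.051  0.06 ] 0.103 [585.9 -51.7] [161.4 163.1] 83.4
cover 0.67 [190. 230.  52.  10.] 318 [0.47  0.296 0.014] 0.019 [489.4 377.3] [297.7  24. ] 76.3
stapler 0.82 [192. 167.  40.  50.] 826 [0.628 0.295 0.043] 0.051 [733.4 456.6] [510.3 111.7] 49.5
screwdriver 0.97 [433. 250.  43.  79.] 496 [ 0.381 -0.287  0.02 ] 0.029 [ 458.7 -431.3] [232.3 365.5] 66.9
screwdriver 0.18 [330. 182.  88.  90.] 2777 [ 0.581 -0.048  0.055] 0.107 [709.1 -70.8] [357.2 442.3] 83.4
marker 0.9 [190. 230.  55.  10.] 349 [0.47  0.305 0.014] 0.019 [506.  440.9] [428.1  34.8] 79.0
marker 0.41 [351. 203.  16.  16.] 206 [ 0.522 -0.097  0.085] 0.106 [ 524.5 -100.3] [34.9 41.6] 43.1
marker 0.25 [433. 252.  40.  75.] 450 [ 0.378 -0.285  0.021] 0.029 [ 420.8 -310.8] [ 26.8 202. ] 61.4
```

```bash
python3 - <<'E'
from h import *
c=camera("side");save(c,"side0.png");c=camera("top");P=cloud(c)
z=P[...,2]
m=(np.abs(z-.103)<.006)&(np.abs(P[...,0]-.58)<.1)&(np.abs(P[...,1]+.05)<.1)
n,L=cv2.connectedComponents(m.astype(np.uint8))
for i in range(1,n):
    p=P[L==i]
    if len(p)<40: continue
    q=p[:,:2]-p[:,:2].mean(0);w,V=np.linalg.eigh(q.T@q);a=np.degrees(np.arctan2(V[1,1],V[0,1]))
    print(len(p),p.mean(0).round(4),(a+90)%180-90,np.ptp(q@V,axis=0))
E
python3 -c "
import cv2;a=cv2.imread('pics/top0.png');cv2.imwrite('pics/t1.png',cv2.resize(a[100:270,170:470],None,fx=2.6,fy=2.6))"
```

```text
95 [ 0.6445 -0.0028  0.1018] -11.067262725965634 [0.01212068 0.04428183]
94 [ 0.632  -0.1116  0.1018] -7.531204813280965 [0.01190122 0.04352661]
98 [0.5359 0.0098 0.1022] -7.4681782159059935 [0.01199176 0.042862  ]
98 [ 0.5228 -0.099   0.1022] -10.568289073491087 [0.01193177 0.04245816]
```

View pics/t1.png

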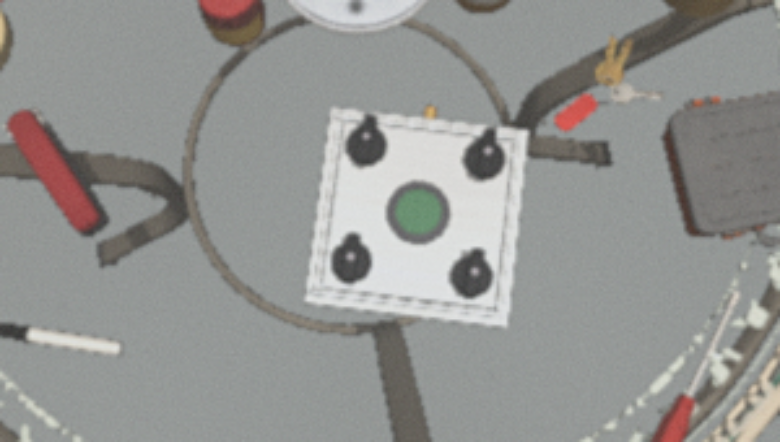

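```bash
python3 -m crank '[{"dp":[2.25,3.31,-0.6],"turn":[0,0,10],"gripper":6},{"dp":[2.25,3.31,-0.6],"turn":[0,0,10],"gripper":6},{"dp":[2.25,3.31,-0.6],"turn":[0,0,10],"gripper":6},{"dp":[2.25,3.31,-0.6],"turn":[0,0,10],"gripper":6},{"dp":[2.25,3.31,-0.6],"turn":[0,0,10],"gripper":6},{"dp":[2.25,3.31,-0.6],"turn":[0,0,10],"gripper":6},{"dp":[2.25,3.31,-0.6],"turn":[0,0,10],"gripper":6},{"dp":[2.25,3.31,-0.6],"turn":[0,0,10],"gripper":6},{"dp":[2.25,3.31,-0.6],"turn":[0,0,10],"gripper":6},{"dp":[2.25,3.31,-0.6],"turn":[0,0,10],"gripper":6},{"dp":[2.25,3.31,-0.6],"turn":[0,0,10],"gripper":6},{"dp":[2.25,3.31,-0.6],"turn":[0,0,10],"gripper":6},{"dp":[2.25,3.31,-0.6],"turn":[0,0,10],"gripper":6},{"dp":[2.25,3.31,-0.6],"turn":[0,0,10],"gripper":6},{"dp":[0,0,0],"turn":[0,0,10],"gripper":6}]' 60
cat >> h.py <<'E'
from scipy.spatial.transform import Rotation as R
def st():
    s=get_state();M=R.from_rotvec(s["tcp_rot"]).as_matrix()
    print("t%.2f p"%s["clock"],(np.array(s["eef_pos"])*100).round(2),"yaw %.1f"%np.degrees(np.arctan2(M[1,0],M[0,0])),"zax",M[:,2].round(3),"j1,6",np.degrees(np.array(s["joints"])[[0,5]]).round(1),"F",np.round(s["ft_force"],1),"T",np.round(s["torque"],3),"open %.4f grip %.0f"%(s["opening"],s["grip_force"]))
E
python3 -c "
from h import *
st()"
```

```text
clock: 2.33
eef_pos: [0.515, -0.0203, 0.1465]
tcp_rot: [-0.197, -3.135, -0.001]
ft_force: [-0.0, -0.6, -0.9]
opening: 0.0601
grip_force: 0.0
t2.33 p [51.5  -2.03 14.65] yaw 172.8 zax [-0.001  0.    -1.   ] j1,6 [-2.3  4.9] F [-0.  -0.6 -0.9] T [-0.026 -0.056 -0.02 ] open 0.0601 grip 0
```

```bash
python3 -m crank '[{"dp":[2.1,3.03,0],"turn":[0,0,-0.3],"gripper":5},{"dp":[0,0,-3.2],"turn":[0,0,0],"gripper":5},{"dp":[0,0,-3.0],"turn":[0,0,0],"gripper":4},{"dp":[0,0,0],"turn":[0,0,0],"gripper":0},{"dp":[0,0,0],"turn":[0,0,0],"gripper":0},{"dp":[0,0,0],"turn":[0,0,0],"gripper":0},{"dp":[0,0,0],"turn":[0,0,0],"gripper":0}]' 60 >/dev/null
python3 -c "
from h import *
st()"
```

```text
t3.20 p [53.45  0.95  8.55] yaw 172.0 zax [-0.001  0.004 -1.   ] j1,6 [0.9 8.9] F [ 0.4  6.8 -9.5] T [ 1.306  0.012 -0.002] open 0.0105 grip 63
```

```bash
python3 -m crank '[{"dp":[0,0.05,-0.03],"turn":[0,0,-5],"gripper":0},{"dp":[0,0.05,-0.03],"turn":[0,0,-5],"gripper":0},{"dp":[0,0,0],"turn":[0,0,0],"gripper":0}]' >/dev/null
python3 -c "
from h import *
st()"
```

```text
t3.58 p [53.46  0.97  8.51] yaw 162.1 zax [-0.001  0.002 -1.   ] j1,6 [ 1.  18.9] F [-2.   5.1 -6.7] T [0.901 0.468 0.439] open 0.0100 grip 63
```

```bash
python3 -m crank '[{"dp":[0,0.05,-0.03],"turn":[0,0,-4],"gripper":0},{"dp":[0,0.05,-0.03],"turn":[0,0,-4],"gripper":0},{"dp":[0,0,0],"turn":[0,0,0],"gripper":0}]' >/dev/null
python3 -c "
from h import *
st()"
```

```text
t3.95 p [53.46  0.99  8.45] yaw 154.1 zax [-0.001  0.    -1.   ] j1,6 [ 1.1 26.9] F [-3.   1.4 -4.1] T [0.313 0.666 0.465] open 0.0106 grip 64
```

```bash
python3 -m crank '[{"dp":[-0.03,0.02,-0.03],"turn":[0,0,-3],"gripper":0},{"dp":[-0.03,0.02,-0.03],"turn":[0,0,-3],"gripper":0},{"dp":[0,0,0],"turn":[0,0,0],"gripper":0}]' >/dev/null
python3 -c "
from h import *
st()
for i in range(3): camera('top'); print(get_state()['torque'][2])"
```

```text
t4.33 p [53.46  1.    8.4 ] yaw 148.1 zax [ 0.001 -0.    -1.   ] j1,6 [ 1.1 33. ] F [-2.4  0.2 -2.8] T [0.092 0.403 0.461] open 0.0102 grip 64
0.4277646231016957
0.47349098632279296
0.4273071187771879
```

```bash
cat >> h.py <<'E'
def tz(n=4):
    v=[get_state()["torque"][2]]
    for i in range(n): camera('top'); v.append(get_state()["torque"][2])
    st(); print("TZ %.3f"%np.mean(v),"sd %.3f"%np.std(v))
E
python3 -m crank '[{"dp":[-0.03,0,-0.03],"turn":[0,0,-4],"gripper":0},{"dp":[-0.03,0,-0.03],"turn":[0,0,-4],"gripper":0},{"dp":[0,0,0],"turn":[0,0,0],"gripper":0}]' >/dev/null
python3 -c "
from h import *
tz(3)"
```

```text
t5.00 p [53.46  1.02  8.38] yaw 140.1 zax [ 0.002 -0.    -1.   ] j1,6 [ 1.1 41. ] F [-0.1  0.8  2.7] T [-0.097  0.198  0.52 ] open 0.0102 grip 65
TZ 0.497 sd 0.028
```

```bash
python3 -m crank '[{"dp":[0,0,0],"turn":[0,0,-2.5],"gripper":0},{"dp":[0,0,0],"turn":[0,0,-2.5],"gripper":0},{"dp":[0,0,0],"turn":[0,0,0],"gripper":0}]' >/dev/null
python3 -c "
from h import *
tz(4)"
```

```text
t5.58 p [53.47  1.02  8.36] yaw 135.0 zax [ 0.002 -0.    -1.   ] j1,6 [ 1.1 46.1] F [1.2 0.6 5.2] T [-0.03  -0.063  0.571] open 0.0103 grip 65
TZ 0.542 sd 0.018
```

```bash
python3 -m crank '[{"dp":[0,0,0],"turn":[0,0,0],"gripper":5},{"dp":[0,0,0.5],"turn":[0,0,0],"gripper":5},{"dp":[0,0,3.7],"turn":[0,0,0],"gripper":5},{"dp":[2.42,-3.03,0],"turn":[0,0,9.4],"gripper":5},{"dp":[2.42,-3.03,0],"turn":[0,0,9.4],"gripper":5},{"dp":[2.42,-3.03,0],"turn":[0,0,9.4],"gripper":5},{"dp":[2.42,-3.03,0],"turn":[0,0,9.4],"gripper":5},{"dp":[0,0,0],"turn":[0,0,0],"gripper":5}]' >/dev/null
python3 -c "
from h import *
st()"
```

```text
t6.58 p [ 63.14 -11.29  12.4 ] yaw 172.4 zax [-0.001 -0.    -1.   ] j1,6 [-10.1  -2.5] F [ 0.3  0.2 -0.6] T [ 0.031 -0.036 -0.032] open 0.0501 grip 0
```

```bash
python3 -m crank '[{"dp":[0,0.15,-2],"turn":[0,0,0],"gripper":4},{"dp":[0,0,-1.95],"turn":[0,0,0],"gripper":4},{"dp":[0,0,0],"turn":[0,0,0],"gripper":0},{"dp":[0,0,0],"turn":[0,0,0],"gripper":0},{"dp":[0,0,0],"turn":[0,0,0],"gripper":0},{"dp":[0,0,0],"turn":[0,0,-5],"gripper":0},{"dp":[0,0,-0.03],"turn":[0,0,-5],"gripper":0},{"dp":[0,0,0],"turn":[0,0,0],"gripper":0}]' >/dev/null
python3 -c "
from h import *
tz(3)"
```

```text
t7.72 p [ 62.91 -11.09   8.49] yaw 162.5 zax [-0.003 -0.004 -1.   ] j1,6 [-9.9  7.6] F [-3.1 -6.9 -5.7] T [-1.242  0.541  0.376] open 0.0104 grip 63
TZ 0.382 sd 0.042
```

```bash
python3 -m crank '[{"dp":[-0.05,-0.08,-0.05],"turn":[0,0,-5],"gripper":0},{"dp":[0,-0.05,-0.05],"turn":[0,0,-5],"gripper":0},{"dp":[0,0,0],"turn":[0,0,0],"gripper":0}]' >/dev/null
python3 -c "
from h import *
tz(4)"
```

```text
t8.30 p [ 62.94 -11.05   8.41] yaw 152.6 zax [-0.001  0.    -1.   ] j1,6 [-10.   17.4] F [-3.9 -0.2 -3. ] T [0.006 0.878 0.4  ] open 0.0101 grip 63
TZ 0.390 sd 0.028
```

Free still (drag 0.38–0.39).

```bash
python3 -m crank '[{"dp":[-0.05,0,-0.05],"turn":[0,0,-5],"gripper":0},{"dp":[-0.05,0,-0.04],"turn":[0,0,-5],"gripper":0},{"dp":[0,0,0],"turn":[0,0,0],"gripper":0}]' >/dev/null
python3 -c "
from h import *
tz(4)"
```

```text
t8.88 p [ 62.96 -11.02   8.35] yaw 142.7 zax [ 0.001  0.001 -1.   ] j1,6 [-10.   27.4] F [ 0.7  2.8 -3.2] T [ 0.685 -0.146  0.46 ] open 0.0107 grip 63
TZ 0.415 sd 0.026
```

```bash
python3 -m crank '[{"dp":[0,0.04,-0.04],"turn":[0,0,-4],"gripper":0},{"dp":[0,0.02,-0.04],"turn":[0,0,-4],"gripper":0},{"dp":[0,0,0],"turn":[0,0,0],"gripper":0}]' >/dev/null
python3 -c "
from h import *
tz(4)"
```

```text
t9.45 p [ 62.98 -10.98   8.29] yaw 134.7 zax [ 0.002  0.001 -1.   ] j1,6 [-9.9 35.4] F [ 4.2  3.9 -1.4] T [ 0.856 -0.689  0.406] open 0.0106 grip 64
TZ 0.414 sd 0.033
```

```bash
python3 -m crank '[{"dp":[0.05,0.04,-0.03],"turn":[0,0,-5],"gripper":0},{"dp":[0.03,0.03,-0.03],"turn":[0,0,-5],"gripper":0},{"dp":[0,0,0],"turn":[0,0,0],"gripper":0}]' >/dev/null
python3 -c "
from h import *
tz(4)"
```

```text
t10.03 p [ 63.03 -10.95   8.26] yaw 124.6 zax [ 0.001 -0.    -1.   ] j1,6 [-9.9 45.5] F [-0.9  3.2  5.4] T [ 0.723 -0.201  0.505] open 0.0103 grip 65
TZ 0.515 sd 0.013
```

```bash
python3 -m crank '[{"dp":[0,0,0],"turn":[0,0,0],"gripper":5},{"dp":[0,0,0.5],"turn":[0,0,0],"gripper":5},{"dp":[0,0,3.7],"turn":[0,0,0],"gripper":5},{"dp":[0.25,2.15,0],"turn":[0,0,8.9],"gripper":5},{"dp":[0.25,2.15,0],"turn":[0,0,8.9],"gripper":5},{"dp":[0.25,2.15,0],"turn":[0,0,8.9],"gripper":5},{"dp":[0.25,2.15,0],"turn":[0,0,8.9],"gripper":5},{"dp":[0.25,2.15,0],"turn":[0,0,8.9],"gripper":5},{"dp":[0,0,0],"turn":[0,0,0],"gripper":5}]' >/dev/null
python3 -c "
from h import *
st()"
```

```text
t11.15 p [64.23 -0.11 12.36] yaw 169.1 zax [-0.001 -0.001 -1.   ] j1,6 [-0.1 10.8] F [-0.8 -1.1 -0.6] T [-0.035  0.035  0.032] open 0.0496 grip 0
```

```bash
python3 -m crank '[{"dp":[0.1,-0.05,-2],"turn":[0,0,0],"gripper":4},{"dp":[0,0,-1.95],"turn":[0,0,0],"gripper":4},{"dp":[0,0,0],"turn":[0,0,0],"gripper":0},{"dp":[0,0,0],"turn":[0,0,0],"gripper":0},{"dp":[0,0,0],"turn":[0,0,0],"gripper":0},{"dp":[0,0,0],"turn":[0,0,-5],"gripper":0},{"dp":[0,0,-0.03],"turn":[0,0,-5],"gripper":0},{"dp":[0,0,0],"turn":[0,0,0],"gripper":0}]' >/dev/null
python3 -c "
from h import *
tz(4)"
```

```text
t12.35 p [64.32 -0.24  8.41] yaw 159.1 zax [-0. -0. -1.] j1,6 [-0.2 20.6] F [-2.2  0.4 -1.7] T [-0.014  0.542  0.411] open 0.0107 grip 63
TZ 0.427 sd 0.013
```

```bash
python3 -m crank '[{"dp":[-0.03,0,-0.03],"turn":[0,0,-4],"gripper":0},{"dp":[0,0,-0.03],"turn":[0,0,-4],"gripper":0},{"dp":[0,0,0],"turn":[0,0,0],"gripper":0}]' >/dev/null
python3 -c "
from h import *
tz(4)"
```

```text
t12.93 p [64.32 -0.22  8.36] yaw 151.1 zax [ 0.  0. -1.] j1,6 [-0.2 28.7] F [-1.6  1.8 -2.6] T [0.313 0.32  0.421] open 0.0107 grip 63
TZ 0.407 sd 0.031
```

```bash
python3 -m crank '[{"dp":[-0.03,0.03,-0.05],"turn":[0,0,-5],"gripper":0},{"dp":[0,0,-0.05],"turn":[0,0,-5],"gripper":0},{"dp":[0,0,0],"turn":[0,0,0],"gripper":0}]' >/dev/null
python3 -c "
from h import *
tz(4)"
```

```text
t13.50 p [64.34 -0.2   8.28] yaw 141.1 zax [ 0.001  0.    -1.   ] j1,6 [-0.2 38.7] F [1.  2.8 0.5] T [ 0.453 -0.125  0.401] open 0.0106 grip 63
TZ 0.398 sd 0.028
```

```bash
python3 -m crank '[{"dp":[0,0.03,-0.03],"turn":[0,0,-5],"gripper":0},{"dp":[0,0,-0.03],"turn":[0,0,-5],"gripper":0},{"dp":[0,0,0],"turn":[0,0,0],"gripper":0}]' >/dev/null
python3 -c "
from h import *
tz(4)"
```

```text
t14.07 p [64.35 -0.18  8.23] yaw 131.1 zax [ 0.002  0.    -1.   ] j1,6 [-0.2 48.7] F [2.2 2.6 2.6] T [ 0.432 -0.485  0.448] open 0.0104 grip 64
TZ 0.440 sd 0.011
```

```bash
python3 -m crank '[{"dp":[0.03,0.02,0],"turn":[0,0,-4],"gripper":0},{"dp":[0,0,0],"turn":[0,0,-3],"gripper":0},{"dp":[0,0,0],"turn":[0,0,0],"gripper":0}]' >/dev/null
python3 -c "
from h import *
tz(4)"
```

```text
t14.65 p [64.36 -0.16  8.22] yaw 124.1 zax [ 0.001 -0.    -1.   ] j1,6 [-0.1 55.7] F [3.5 1.5 3.1] T [ 0.391 -0.693  0.522] open 0.0105 grip 64
TZ 0.522 sd 0.015
```

```bash
python3 -m crank '[{"dp":[0,0,0],"turn":[0,0,0],"gripper":5},{"dp":[0,0,0.5],"turn":[0,0,0],"gripper":5},{"dp":[0,0,3.7],"turn":[0,0,0],"gripper":5},{"dp":[-2.44,-1.93,0],"turn":[0,0,9.1],"gripper":5},{"dp":[-2.44,-1.93,0],"turn":[0,0,9.1],"gripper":5},{"dp":[-2.44,-1.93,0],"turn":[0,0,9.1],"gripper":5},{"dp":[-2.44,-1.93,0],"turn":[0,0,9.1],"gripper":5},{"dp":[-2.44,-1.93,0],"turn":[0,0,9.1],"gripper":5},{"dp":[0,0,0],"turn":[0,0,0],"gripper":5}]' >/dev/null
python3 -c "
from h import *
st()"
```

```text
t15.78 p [51.92 -9.92 12.4 ] yaw 169.4 zax [-0.001 -0.    -1.   ] j1,6 [-10.8  -0.2] F [0.6 0.4 0.3] T [ 0.002  0.029 -0.041] open 0.0500 grip 0
```

```bash
python3 -m crank '[{"dp":[0.23,0.1,-2],"turn":[0,0,0],"gripper":4},{"dp":[0,0,-1.95],"turn":[0,0,0],"gripper":4},{"dp":[0,0,0],"turn":[0,0,0],"gripper":0},{"dp":[0,0,0],"turn":[0,0,0],"gripper":0},{"dp":[0,0,0],"turn":[0,0,0],"gripper":0},{"dp":[0,0,0],"turn":[0,0,-5],"gripper":0},{"dp":[0,0,-0.03],"turn":[0,0,-5],"gripper":0},{"dp":[0,0,0],"turn":[0,0,0],"gripper":0}]' >/dev/null
python3 -c "
from h import *
tz(4)"
```

```text
t16.98 p [52.26 -9.91  8.39] yaw 159.5 zax [-0.002 -0.005 -1.   ] j1,6 [-10.6   9.9] F [-1.8 -9.5 -4.8] T [-1.729  0.416  0.448] open 0.0107 grip 63
TZ 0.432 sd 0.015
```

```bash
python3 -m crank '[{"dp":[-0.03,-0.1,-0.03],"turn":[0,0,-4],"gripper":0},{"dp":[0,-0.05,-0.03],"turn":[0,0,-4],"gripper":0},{"dp":[0,0,0],"turn":[0,0,0],"gripper":0}]' >/dev/null
python3 -c "
from h import *
tz(4)"
```

```text
t17.55 p [52.27 -9.92  8.33] yaw 151.6 zax [-0.001 -0.002 -1.   ] j1,6 [-10.7  17.7] F [-1.6 -4.9 -4.9] T [-0.986  0.44   0.414] open 0.0101 grip 63
TZ 0.410 sd 0.011
```

```bash
python3 -m crank '[{"dp":[-0.02,-0.05,-0.06],"turn":[0,0,-5],"gripper":0},{"dp":[0,-0.05,-0.06],"turn":[0,0,-5],"gripper":0},{"dp":[0,0,0],"turn":[0,0,0],"gripper":0}]' >/dev/null
python3 -c "
from h import *
tz(4)"
```

```text
t18.12 p [52.28 -9.93  8.26] yaw 141.7 zax [-0.     0.001 -1.   ] j1,6 [-10.8  27.6] F [-4.3 -0.1  2.3] T [0.216 0.904 0.501] open 0.0106 grip 64
TZ 0.444 sd 0.043
```

```bash
python3 -m crank '[{"dp":[-0.04,0,0],"turn":[0,0,-3],"gripper":0},{"dp":[0,0,0],"turn":[0,0,-3],"gripper":0},{"dp":[0,0,0],"turn":[0,0,0],"gripper":0}]' >/dev/null
python3 -c "
from h import *
tz(4)"
```

```text
t18.70 p [52.28 -9.93  8.25] yaw 135.6 zax [ 0.001  0.001 -1.   ] j1,6 [-10.8  33.6] F [-2.4  1.9  2.1] T [0.513 0.467 0.519] open 0.0107 grip 64
TZ 0.497 sd 0.022
```

```bash
python3 -m crank '[{"dp":[0,0,0],"turn":[0,0,-2],"gripper":0},{"dp":[0,0,0],"turn":[0,0,0],"gripper":0},{"dp":[0,0,0],"turn":[0,0,0],"gripper":0}]' >/dev/null
python3 -c "
from h import *
tz(4)"
python3 -m crank '[{"dp":[0,0,0],"turn":[0,0,0],"gripper":5},{"dp":[0,0,0.5],"turn":[0,0,0],"gripper":5},{"dp":[0,0,3.7],"turn":[0,0,0],"gripper":5},{"dp":[0.39,3.65,0],"turn":[0,0,2.1],"gripper":5},{"dp":[0.39,3.65,0],"turn":[0,0,2.1],"gripper":5},{"dp":[0.39,3.65,0],"turn":[0,0,2.1],"gripper":5},{"dp":[0,0,0],"turn":[0,0,0],"gripper":5}]' >/dev/null
python3 - <<'E'
from h import *
st()
c=camera("top");P=cloud(c);z=P[...,2]
m=(np.abs(z-.101)<.006)&(np.abs(P[...,0]-.58)<.1)&(np.abs(P[...,1]+.05)<.1)
n,L=cv2.connectedComponents(m.astype(np.uint8))
for i in range(1,n):
    p=P[L==i]
    if len(p)<40: continue
    q=p[:,:2]-p[:,:2].mean(0);w,V=np.linalg.eigh(q.T@q);a=np.degrees(np.arctan2(V[1,1],V[0,1]))
    print(len(p),p.mean(0).round(4),a%180,np.ptp(q@V,axis=0).round(3))
E
```

```text
t19.27 p [52.27 -9.93  8.24] yaw 133.6 zax [ 0.001  0.001 -1.   ] j1,6 [-10.8  35.6] F [-1.5  4.4  4.2] T [1.033 0.373 0.491] open 0.0105 grip 64
TZ 0.513 sd 0.020
t20.15 p [53.47  1.13 12.44] yaw 140.0 zax [ 0.001 -0.001 -1.   ] j1,6 [ 1.2 41.2] F [ 0.1 -0.8  0. ] T [-0.044 -0.03   0.037] open 0.0500 grip 0
94 [ 0.6323 -0.1117  0.0998] 131.25914752026054 [0.012 0.044]
100 [ 0.5232 -0.0992  0.1004] 140.33461321452603 [0.012 0.044]
```

```bash
python3 -m crank '[{"dp":[0,-0.1,-2],"turn":[0,0,0.5],"gripper":4},{"dp":[0,0,-2.0],"turn":[0,0,0.5],"gripper":4},{"dp":[0,0,0],"turn":[0,0,0],"gripper":0},{"dp":[0,0,0],"turn":[0,0,0],"gripper":0},{"dp":[0,0,0],"turn":[0,0,0],"gripper":0},{"dp":[0,0,0],"turn":[0,0,-4],"gripper":0},{"dp":[0,0,0],"turn":[0,0,-4],"gripper":0},{"dp":[0,0,0],"turn":[0,0,-4],"gripper":0},{"dp":[0,0,0],"turn":[0,0,0],"gripper":0}]' >/dev/null
python3 -c "
from h import *
tz(4)"
```

```text
t21.52 p [53.51  0.97  8.43] yaw 128.9 zax [ 0.001  0.002 -1.   ] j1,6 [ 1. 52.] F [ 3.5  4.3 -8.8] T [ 0.983 -0.763  0.537] open 0.0103 grip 63
TZ 0.573 sd 0.024
```

```bash
python3 -m crank '[{"dp":[0.03,0.05,-0.05],"turn":[0,0,-5],"gripper":0},{"dp":[0,0.04,-0.05],"turn":[0,0,-5],"gripper":0},{"dp":[0,0,0],"turn":[0,0,0],"gripper":0}]' >/dev/null
python3 -c "
from h import *
tz(4)"
```

```text
t22.10 p [53.52  0.98  8.4 ] yaw 118.9 zax [ 0.002  0.    -1.   ] j1,6 [ 1.  62.1] F [2.4 1.6 2.3] T [ 0.397 -0.125  0.626] open 0.0106 grip 65
TZ 0.644 sd 0.022
```

```bash
python3 -m crank '[{"dp":[0.03,0.02,0],"turn":[0,0,-3.5],"gripper":0},{"dp":[0,0,0],"turn":[0,0,-3.5],"gripper":0},{"dp":[0,0,0],"turn":[0,0,0],"gripper":0}]' >/dev/null
python3 -c "
from h import *
tz(4)"
```

```text
t22.68 p [53.52  0.99  8.38] yaw 111.9 zax [ 0.001 -0.    -1.   ] j1,6 [ 1.1 69.1] F [ 1.1 -0.2  5.6] T [0.114 0.089 0.741] open 0.0104 grip 66
TZ 0.719 sd 0.023
```

```bash
python3 -m crank '[{"dp":[0,0,0],"turn":[0,0,0],"gripper":5},{"dp":[0,0,0.5],"turn":[0,0,0],"gripper":5},{"dp":[0,0,3.7],"turn":[0,0,0],"gripper":5},{"dp":[2.38,-2.98,0],"turn":[0,0,4.7],"gripper":5},{"dp":[2.38,-2.98,0],"turn":[0,0,4.7],"gripper":5},{"dp":[2.38,-2.98,0],"turn":[0,0,4.7],"gripper":5},{"dp":[2.38,-2.98,0],"turn":[0,0,4.7],"gripper":5},{"dp":[0,0,0],"turn":[0,0,0],"gripper":5}]' >/dev/null
python3 -c "
from h import *
st()"
```

```text
t23.68 p [ 63.08 -11.12  12.43] yaw 130.5 zax [-0.001 -0.    -1.   ] j1,6 [-10.   39.5] F [-0.1  0.5 -0.9] T [ 0.028 -0.035 -0.018] open 0.0498 grip 0
```

```bash
python3 -m crank '[{"dp":[-0.03,0.13,-2],"turn":[0,0,0.5],"gripper":4},{"dp":[0,0,-2.05],"turn":[0,0,0],"gripper":4},{"dp":[0,0,0],"turn":[0,0,0],"gripper":0},{"dp":[0,0,0],"turn":[0,0,0],"gripper":0},{"dp":[0,0,0],"turn":[0,0,0],"gripper":0},{"dp":[0,0,0],"turn":[0,0,-5],"gripper":0},{"dp":[0,0,0],"turn":[0,0,-5],"gripper":0},{"dp":[0,0,0],"turn":[0,0,-5],"gripper":0},{"dp":[0,0,0],"turn":[0,0,-3],"gripper":0},{"dp":[0,0,0],"turn":[0,0,0],"gripper":0}]' >/dev/null
python3 -c "
from h import *
tz(4)"
```

```text
t25.12 p [ 62.99 -10.69   8.49] yaw 113.3 zax [ 0.     0.002 -1.   ] j1,6 [-9.7 57. ] F [-0.2  5.3 -3.5] T [1.209 0.069 0.628] open 0.0102 grip 62
TZ 0.603 sd 0.024
```

```bash
python3 -m crank '[{"dp":[0,0.05,-0.03],"turn":[0,0,-4],"gripper":0},{"dp":[0,0.05,-0.03],"turn":[0,0,-4],"gripper":0},{"dp":[0,0,0],"turn":[0,0,0],"gripper":0}]' >/dev/null
python3 -c "
from h import *
tz(4)"
```

```text
t25.70 p [ 63.05 -10.67   8.47] yaw 105.3 zax [ 0.002  0.    -1.   ] j1,6 [-9.6 65.1] F [ 1.9  3.9 -0.1] T [ 0.993 -0.652  0.699] open 0.0102 grip 63
TZ 0.721 sd 0.016
```

```bash
python3 -m crank '[{"dp":[0,0,0],"turn":[0,0,0],"gripper":5},{"dp":[0,0,0.5],"turn":[0,0,0],"gripper":5},{"dp":[0,0,3.6],"turn":[0,0,0],"gripper":5},{"dp":[0.33,2.55,0],"turn":[0,0,6],"gripper":5},{"dp":[0.33,2.55,0],"turn":[0,0,6],"gripper":5},{"dp":[0.33,2.55,0],"turn":[0,0,6],"gripper":5},{"dp":[0.33,2.55,0],"turn":[0,0,6],"gripper":5},{"dp":[0,0,0],"turn":[0,0,0],"gripper":5}]' >/dev/null
python3 - <<'E'
from h import *
st()
c=camera("top");P=cloud(c);z=P[...,2]
m=(np.abs(z-.101)<.006)&(np.abs(P[...,0]-.58)<.1)&(np.abs(P[...,1]+.05)<.1)
n,L=cv2.connectedComponents(m.astype(np.uint8))
for i in range(1,n):
    p=P[L==i]
    if len(p)<40: continue
    q=p[:,:2]-p[:,:2].mean(0);w,V=np.linalg.eigh(q.T@q);a=np.degrees(np.arctan2(V[1,1],V[0,1]))
    print(len(p),p.mean(0).round(4),a%180,np.ptp(q@V,axis=0).round(3))
E
```

```text
t26.70 p [64.31 -0.4  12.56] yaw 129.2 zax [ 0.    -0.001 -1.   ] j1,6 [-0.3 50.4] F [ 0.  -0.7  0.2] T [0.031 0.027 0.005] open 0.0497 grip 0
82 [ 0.6332 -0.1138  0.0992] 116.34231439573381 [0.012 0.039]
44 [ 0.5319 -0.1073  0.1005] 151.98764928095017 [0.012 0.024]
```

```bash
python3 -m crank '[{"dp":[0.04,0.2,-2],"turn":[0,0,0.8],"gripper":4},{"dp":[0,0,-2.1],"turn":[0,0,0],"gripper":4},{"dp":[0,0,0],"turn":[0,0,0],"gripper":0},{"dp":[0,0,0],"turn":[0,0,0],"gripper":0},{"dp":[0,0,0],"turn":[0,0,0],"gripper":0},{"dp":[0,0,0],"turn":[0,0,-5],"gripper":0},{"dp":[0,0,0],"turn":[0,0,-5],"gripper":0},{"dp":[0,0,0],"turn":[0,0,-5],"gripper":0},{"dp":[0,0,0],"turn":[0,0,-3],"gripper":0},{"dp":[0,0,0],"turn":[0,0,0],"gripper":0}]' >/dev/null
python3 -c "
from h import *
tz(4)"
```

```text
t28.20 p [64.42 -0.26  8.41] yaw 112.0 zax [ 0.001  0.001 -1.   ] j1,6 [-0.3 67.7] F [ 4.2  1.6 -9.7] T [ 0.512 -0.806  0.657] open 0.0105 grip 63
TZ 0.647 sd 0.025
```

```bash
python3 -m crank '[{"dp":[0.05,0.03,-0.05],"turn":[0,0,-3],"gripper":0},{"dp":[0,0,-0.05],"turn":[0,0,-3],"gripper":0},{"dp":[0,0,0],"turn":[0,0,0],"gripper":0}]' >/dev/null
python3 -c "
from h import *
tz(4)"
```

```text
t28.77 p [64.43 -0.25  8.39] yaw 106.0 zax [ 0.001  0.    -1.   ] j1,6 [-0.2 73.7] F [1.5 2.9 0.5] T [ 0.473 -0.154  0.66 ] open 0.0101 grip 65
TZ 0.666 sd 0.022
```

```bash
python3 -m crank '[{"dp":[0.02,0.03,0],"turn":[0,0,-3],"gripper":0},{"dp":[0,0,0],"turn":[0,0,0],"gripper":0},{"dp":[0,0,0],"turn":[0,0,0],"gripper":0}]' >/dev/null
python3 -c "
from h import *
tz(4)"
python3 -m crank '[{"dp":[0,0,0],"turn":[0,0,0],"gripper":5},{"dp":[0,0,0.5],"turn":[0,0,0],"gripper":5},{"dp":[0,0,3.7],"turn":[0,0,0],"gripper":5},{"dp":[-2.43,-1.93,0],"turn":[0,0,7],"gripper":5},{"dp":[-2.43,-1.93,0],"turn":[0,0,7],"gripper":5},{"dp":[-2.43,-1.93,0],"turn":[0,0,7],"gripper":5},{"dp":[-2.43,-1.93,0],"turn":[0,0,7],"gripper":5},{"dp":[-2.43,-1.93,0],"turn":[0,0,7],"gripper":5},{"dp":[0,0,0],"turn":[0,0,0],"gripper":5}]' >/dev/null
python3 -c "
from h import *
st()"
```

```text
t29.35 p [64.44 -0.25  8.38] yaw 103.0 zax [ 0.001 -0.    -1.   ] j1,6 [-0.2 76.8] F [1.  0.6 5.6] T [0.046 0.011 0.761] open 0.0105 grip 65
TZ 0.713 sd 0.025
t30.48 p [52.09 -9.98 12.53] yaw 137.8 zax [-0.001 -0.    -1.   ] j1,6 [-10.8  31.3] F [ 0.6 -0.3 -0.6] T [-0.021 -0.084  0.021] open 0.0502 grip 0
```

```bash
python3 -m crank '[{"dp":[0.15,0.05,-2],"turn":[0,0,1.5],"gripper":4},{"dp":[0,0,-2.1],"turn":[0,0,0],"gripper":4},{"dp":[0,0,0],"turn":[0,0,0],"gripper":0},{"dp":[0,0,0],"turn":[0,0,0],"gripper":0},{"dp":[0,0,0],"turn":[0,0,0],"gripper":0},{"dp":[0,0,0],"turn":[0,0,-5],"gripper":0},{"dp":[0,0,0],"turn":[0,0,-5],"gripper":0},{"dp":[0,0,0],"turn":[0,0,-5],"gripper":0},{"dp":[0,0,0],"turn":[0,0,-3],"gripper":0},{"dp":[0,0,0],"turn":[0,0,0],"gripper":0}]' >/dev/null
python3 -c "
from h import *
tz(4)"
```

```text
t31.93 p [52.29 -9.91  8.39] yaw 121.5 zax [-0.003 -0.002 -1.   ] j1,6 [-10.6  47.9] F [-3.7 -4.5 -5.2] T [-0.895  0.579  0.547] open 0.0106 grip 62
TZ 0.610 sd 0.037
```

```bash
python3 -m crank '[{"dp":[-0.05,-0.05,-0.05],"turn":[0,0,-3.5],"gripper":0},{"dp":[0,0,0],"turn":[0,0,-3.5],"gripper":0},{"dp":[0,0,0],"turn":[0,0,0],"gripper":0}]' >/dev/null
python3 -c "
from h import *
tz(6)"
```

```text
t32.60 p [52.29 -9.91  8.38] yaw 114.6 zax [-0.001 -0.001 -1.   ] j1,6 [-10.7  54.8] F [-3.6 -3.8 -2.4] T [-0.573  0.762  0.685] open 0.0107 grip 62
TZ 0.668 sd 0.023
```

```bash
python3 -m crank '[{"dp":[-0.03,-0.03,-0.02],"turn":[0,0,-3],"gripper":0},{"dp":[0,0,0],"turn":[0,0,0],"gripper":0},{"dp":[0,0,0],"turn":[0,0,0],"gripper":0}]' >/dev/null
python3 -c "
from h import *
tz(6)"
```

```text
t33.27 p [52.3  -9.92  8.37] yaw 111.6 zax [-0. -0. -1.] j1,6 [-10.7  57.7] F [-4.4 -2.7  1.2] T [-0.477  0.935  0.677] open 0.0106 grip 63
TZ 0.717 sd 0.031
```

```bash
python3 -m crank '[{"dp":[0,0,0],"turn":[0,0,0],"gripper":5},{"dp":[0,0,0.5],"turn":[0,0,0],"gripper":5},{"dp":[0,0,5],"turn":[0,0,0],"gripper":5},{"dp":[0,0,5],"turn":[0,0,0],"gripper":5},{"dp":[0,0,0],"turn":[0,0,0],"gripper":5},{"dp":[0,0,0],"turn":[0,0,0],"gripper":5}]' >/dev/null
python3 -c "
from h import *
st()
print(hand_in())"
```

```text
t34.02 p [52.36 -9.9  18.87] yaw 111.5 zax [ 0.001  0.    -1.   ] j1,6 [-10.7  57.8] F [0.5 0.2 0.1] T [ 0.025  0.012 -0.011] open 0.0501 grip 0
the job is handed in; nothing more can be done
None
```

I tightened all four knobs crosswise in two passes: just biting at 0.51–0.54 Nm, then firmly tight at 0.71–0.72 Nm. I handed the job in at 34 s with the arm clear; no verdict came back, and I did not re-check the stapler, screwdriver and marker by camera.

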